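# Seal wear check on a hand-lever press

## Robot

A 6-joint arm with a two-finger parallel gripper is mounted at the origin on the work surface. World frame = base frame: x ahead of the robot, y to its left, z up, the work surface at z = 0. Lengths are in m, angles in rad, forces in N, time in s.
With the tool pointing down it reaches from about 0.35 to 0.975 m from the base axis. Payload 4.9 kg.
Tool frame: the origin (TCP) lies at the very end of the fingers, on their centre line; the grasp point (between the pads) lies 19 mm behind it; z points along the fingers, y is the line along which they close (so a half turn about z gives the same grasp; the last joint's range is limited). The gripper opens to 85 mm and grips with 20 to 120 N. Pads are 22 mm wide; open, the fingers measure 114 mm over their backs; the gripper's body (76 mm by 85 mm) begins 54 mm behind the grasp point. The pads swing forward as they close: fully open they stand 13 mm farther back than shut.
Start: joints at [1.165, 0.053, 1.613, -0, 1.476, -0.119], TCP at [0.177, 0.599, 0.231] pointing down, gripper open.
Joint ranges: [-3.01, 3.01], [-1.01, 2.22], [0.06, 2.58], [-1.02, 4.17], [0.09, 2.62], [-3.14, 3.14]. Speed limits (rad/s): [2.57, 2.57, 3.14, 3.14, 3.14, 3.14].

## Interface

Orientations are given as a rotation vector (axis times angle).
In Python, from station import * gives the robot as it stands.
- The arm moves only by the shell command python3 -m crank 'ROWS' [OPENING] [FORCE]. ROWS is JSON, a list of rows, each an object with "offset": the shift along the tool's x, y, z in m, a list of three; "twist": the turn, a rotation vector about the tool's x, y, z in degrees, a list of three. In form: [{"offset": [x, y, z], "twist": [rx, ry, rz]}, ...]. A call has 1 to 20 rows; each row is the pose to reach, as a shift and turn from the pose commanded when the call began, along the tool's axes at that moment; what a row does not reach only later rows make up. A row lasts 1/8 s, in which the tool goes at most 62.5 mm and 10.7 degrees, less where a joint would pass 70% of its speed; a pose out of reach is approached as far as the arm can. A call with a gripper value outside its range is refused whole. OPENING is the opening, from 0 (shut) to 1 (fully open), set as the call begins (- or left out, the last holds). The fingers move at their own pace and stop on an object; FORCE is the grip in N (left out, the last holds). Time passes only in rows, so rows that repeat a pose let the fingers close. It gives the time, the measured TCP pose, the force, the opening and the grip force at its end, in the units of the state.
- get_obs(): the state, without advancing time (a new reading comes with each control period).
- get_image(name): name is "side" or "top"; returns the picture (480x640x3 uint8, red, green, blue); there is no depth.
- get_calibration(name): a dict with "intrinsics" (3x3 intrinsics, pixels), "world_from_camera" (4x4, takes a point from camera to world coordinates). Camera axes: x right, y up, looking along -z (the intrinsics and any distortion apply to the point x, -y, -z); pixel columns grow to the right and rows downward; lengths in m; the calibration is good to about 2 mm. A picture is of the moment at which its call begins. get_calibration takes no time and is no camera call.
- finish_job(): hands the job in; it is judged then, once.
Trained networks look in the newest picture that a camera, given by its name, has taken for a name from the list of things; names that differ only in an ending like _2 or _b are one class to them, and where a whole thing is asked for, a point or a joint stands for the part that bears it (a point fixed in the world has none). Each returns a list of dicts, best first, with "confidence" (0 to 1); they miss things now and then, are a little off and sometimes report something else, mostly with a low value. They report only what shows in the picture. A call takes as long as a camera call.
- cut_out(query, camera): "region" (480x640 bool, what is visible of it) and "rect" ([centre column, centre row, width, height] in pixels, round what is visible of it).
The state is a dict: "t": time; "q": joint angles; "dq": joint speeds; "effort": joint torques, N m; "tool_pos": TCP position; "tool_rot": TCP orientation; "contact_force": force on the tool from outside, world axes, zero at the start; "wrist_torque": the same for the moment, N m; "opening": finger opening in m; "grip_force": force on a finger pad.
Only numpy, scipy, OpenCV 4.12 (cv2) and the standard library are available. Lean on these libraries where they do the work, as an engineer would, in place of code of your own. Each camera call takes 0.05 s, during which the arm holds its last target. There are 200 camera calls.

## Task

Check the wear of the seal in the hand-lever press: push the lever down by its paddle until its light, steady resistance clearly firms up on the hidden seal, without crushing the seal, and leave the lever resting there. Then note how far it travelled: slide the rider on the gauge until its mark stands level with the pointer's mark, without shifting the lever. Leave the other things on the bench where they are.

Things in the scene. Friction and masses are not known exactly. Their poses are not given: they have to be found in the camera images.
- press: The fixed white bench press: base plate 260 x 310 x 20 mm, origin at the centre of its underside on the table; x to its back (away from the robot at yaw 0), y to its left, z up. Two cheeks, 180 mm above the table, carry the lever's pivot at x +90 mm. The gauge bed, an aluminium block with its top 45 mm above the table, lies on the right: x -115 to +85 mm, y -62 to -138 mm.
- lever (a joint): Angle (rad) of the hand lever about its pivot, along the press's y, 160 mm above the table: 0 is the upper stop (arm rising 0.45 rad above level towards the front), growing as the paddle goes down; 0.45 is level, 0.9 the lower stop, never reached with a seal inside. It stays where it is left (friction) and takes a steady push of about 2 N at the paddle to keep it moving, until its foot meets the seal.
- lever_hinge (a point): Point on the pivot's axis, in the middle of the lever's width; does not move with the lever.
- paddle (a point): Centre of the paddle, a black round crossbar 20 mm across, 56 mm long along the press's y, at the lever's front end, 180 mm from the pivot. Push down on its top, following its arc about the pivot. On the seal the push climbs by about 2 to 3 N per mm: 8 to 12 N is clearly firm, above 16 N the seal is in danger. Let go, it springs back about 1 mm and keeps resting on the seal.
- cartridge: The fixed white round seal cartridge, 77 mm across and 85 mm tall, on the base plate beneath the lever; origin at the centre of its underside. The rubber seal lies somewhere down inside and yields about 0.1 mm per N; its depth differs each time and is not given: the lever meets it between about 0.35 and 0.85 rad.
- pointer_mark (a point): Tip of the gauge's pointer, a dark steel slider 9 mm high on the inner (left) track of the bed, with a 4 mm wide finger to the right. The lever drives it along the press's +x, 150 mm per rad: at lever angle 0 it stands at press x -95 mm. Its frame is parallel to the press's. Pushing on it shifts the lever.
- rider_mark (a point): Tip of the rider's mark, a 3 mm wide finger on the rider that points to the left (press's +y) at the pointer's track. To be level with pointer_mark in the press's x.
- rider_grip (a point): Middle of the rider's upright grip, a grey block 14 mm (x) x 20 mm (y), whose top lies 11 mm above this point and 86 mm above the table. At the same press x as rider_mark. It can be pinched from above, fingers in front of and behind it, with the finger ends 15 mm or more above the bed.
- rider (a joint): Position (m) of the rider along the gauge's outer (right) track, 0 at the front end, 0.16 at the back, growing along the press's +x. It slides with about 2 N and stays where it is left.
- seal_jar: Small jar, 40 mm across, 50 mm tall, loose on the left side of the base plate: leave it.
- spare_ring: Loose rubber ring, 34 mm across, 8 mm tall, on the left side of the base plate: leave it.
- tube_rack: White rack of red-capped tubes, 130 x 75 mm, 125 mm tall, right of the press: leave it.
- reagent: Bottle, 64 mm across, 150 mm tall, left of the press: leave it.
- mouse: Black computer mouse, 105 x 60 x 30 mm, right of the press: leave it.
- tip_box: Clear box with a blue lid, 122 x 87 x 62 mm, left of the press: leave it.
- beaker: Glass beaker, 70 mm across, 90 mm tall, left of the press, towards the robot: leave it.

How it is judged:
By the outcome, as a careful person would: the job done as asked, in the order asked, and still so for the second after the job is handed in, with the robot touching nothing.
It also fails if it takes over 67 s, if anything falls off the work surface, if the arm or the gripper's body presses on something with over 40 N, if the wrist force passes 120 N, or if a joint passes its speed limit or range.

## Working session

There is one attempt and no reset: what is moved stays moved. The work goes in short steps, Python scripts to look and compute and a shell command to move; the robot and the scene stay as the last step left them, time stands still between calls to the robot, and variables do not carry over. Pictures are saved under pics/ and viewed, at most 10 in all, crops included, and the job is handed in when it is done.

```bash
mkdir -p pics; ls; python3 - <<'E'
from station import *
import cv2
for n in("side","top"):
    im=get_image(n); cv2.imwrite(f"pics/{n}0.png",im[:,:,::-1])
    c=get_calibration(n); print(n,c["intrinsics"],c["world_from_camera"],[k for k in c])
o=get_obs(); print(o)
E
```

```text
pics
side [[535.98794054   0.         325.02717938]
 [  0.         535.98794054 237.40177887]
 [  0.           0.           1.        ]] [[-0.95919684  0.19421178 -0.20548288  0.28936546]
 [-0.28258098 -0.68280438  0.67374043  0.9231059 ]
 [-0.00945629  0.70431524  0.70982436  1.13456488]
 [ 0.          0.          0.          1.        ]] ['intrinsics', 'world_from_camera']
top [[462.73209894   0.         326.52177567]
 [  0.         462.73209894 242.68286985]
 [  0.           0.           1.        ]] [[-1.97031763e-03  9.98993560e-01 -4.48105512e-02  5.18745924e-01]
 [-9.99401772e-01 -4.19918267e-04  3.45821072e-02  2.30874601e-03]
 [ 3.45284857e-02  4.48518820e-02  9.98396761e-01  1.12353836e+00]
 [ 0.00000000e+00  0.00000000e+00  0.00000000e+00  1.00000000e+00]] ['intrinsics', 'world_from_camera']
{'t': 0.1, 'q': array([ 1.16499528e+00,  5.33293322e-02,  1.61416843e+00, -2.14792847e-05,
        1.47599656e+00, -1.18985767e-01]), 'dq': array([-0.00052702,  0.00087635, -0.00373162,  0.00023861, -0.0002315 ,
        0.00044442]), 'effort': array([ 4.97876263e-04, -3.94901848e+01, -3.71363819e+01, -5.79383436e-05,
        3.87869120e-03,  2.36567161e-06]), 'tool_pos': array([0.17658272, 0.59894342, 0.23015508]), 'tool_rot': array([-4.48914797e-01, -3.10887474e+00,  2.89317272e-03]), 'contact_force': array([ 0.15682604,  0.26067206, -0.54159269]), 'wrist_torque': array([ 0.04430069, -0.00654982, -0.07809373]), 'grip_force': 0.0, 'opening': 0.08571224769921962}
```

View pics/side0.png

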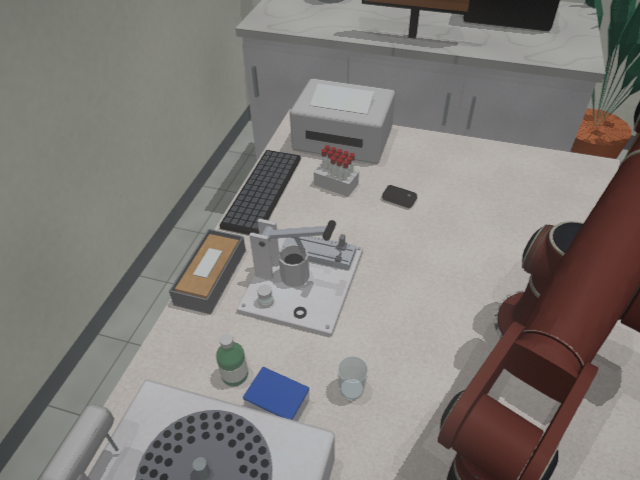

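View pics/top0.png

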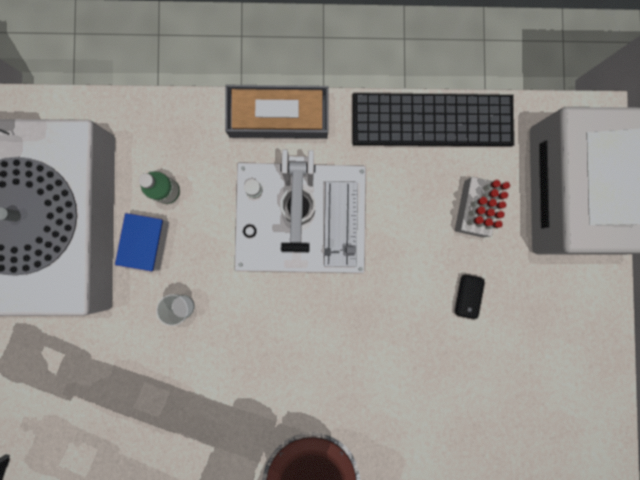

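```bash
python3 - <<'E'
from station import *
for cam in("side","top"):
  for q in("press","lever","paddle","lever_hinge","cartridge","pointer_mark","rider_mark","rider_grip","rider"):
    r=cut_out(q,cam)
    print(cam,q,[(round(d["confidence"],2),[round(float(v),1) for v in d["rect"]],int(d["region"].sum())) for d in r[:2]])
E
```

```text
side press [(0.96, [299.1, 278.7, 124.5, 117.0], 8323)]
side lever [(0.81, [300.9, 235.7, 75.4, 29.8], 788)]
side paddle [(0.82, [300.9, 237.2, 75.6, 31.8], 849)]
side lever_hinge [(0.71, [300.8, 277.8, 127.8, 117.2], 8408)]
side cartridge [(0.74, [293.3, 266.4, 27.4, 43.4], 1105)]
side pointer_mark [(0.57, [339.7, 257.2, 7.4, 5.5], 49), (0.16, [337.2, 169.4, 47.1, 50.7], 1598)]
side rider_mark [(0.53, [278.8, 395.1, 66.7, 54.1], 2280), (0.42, [342.4, 242.9, 10.8, 17.1], 125)]
side rider_grip [(0.4, [343.0, 243.1, 13.3, 15.5], 123)]
side rider [(0.51, [341.6, 243.1, 11.3, 14.8], 135), (0.29, [266.2, 295.9, 17.6, 20.9], 284)]
top press [(0.9, [300.8, 208.6, 134.2, 128.1], 13760)]
top lever [(0.9, [293.6, 204.6, 26.9, 91.2], 1261)]
top paddle [(0.75, [175.6, 311.5, 41.3, 34.4], 969), (0.58, [296.1, 207.0, 35.5, 93.2], 1235)]
top lever_hinge [(0.74, [301.0, 210.1, 131.7, 122.2], 13172)]
top cartridge [(0.65, [300.1, 208.4, 37.3, 38.6], 683)]
top pointer_mark [(0.74, [349.9, 251.4, 10.1, 10.0], 126), (0.53, [331.5, 250.8, 11.7, 11.2], 77)]
top rider_mark [(0.64, [296.6, 208.2, 32.5, 93.1], 1235)]
top rider_grip [(0.45, [348.8, 250.8, 12.7, 10.5], 136)]
top rider [(0.58, [350.1, 251.5, 11.5, 14.6], 123), (0.17, [294.6, 207.2, 26.1, 92.5], 1285)]
```

The side view shows the press at (300,278), with its paddle near (329,230) and the rider near (342,243). In the top view the base plate spans (236,163) to (366,272), the paddle is at (295,247) and the rider at (349,251).

```bash
cat > h.py <<'E'
import numpy as np
from station import *
def ray(cam,px):
    c=get_calibration(cam);K=c["intrinsics"];T=c["world_from_camera"]
    d=np.linalg.solve(K,[px[0],px[1],1.]);d=T[:3,:3]@[d[0],-d[1],-d[2]]
    return T[:3,3],d
def at_z(cam,px,z):
    o,d=ray(cam,px);return o+d*(z-o[2])/d[2]
def proj(cam,P):
    c=get_calibration(cam);K=c["intrinsics"];T=c["world_from_camera"]
    p=T[:3,:3].T@(np.asarray(P)-T[:3,3]);u=K@[p[0],-p[1],-p[2]];return u[:2]/u[2]
E
python3 - <<'E'
import cv2
a=cv2.imread("pics/top0.png")[156:281,228:372]; cv2.imwrite("pics/topc.png",cv2.resize(a,None,fx=4.6,fy=4.6,interpolation=cv2.INTER_CUBIC))
a=cv2.imread("pics/side0.png")[210:335,230:370]; cv2.imwrite("pics/sidec.png",cv2.resize(a,None,fx=4.6,fy=4.6,interpolation=cv2.INTER_CUBIC))
E
```

```text
(no output)
```

View pics/topc.png

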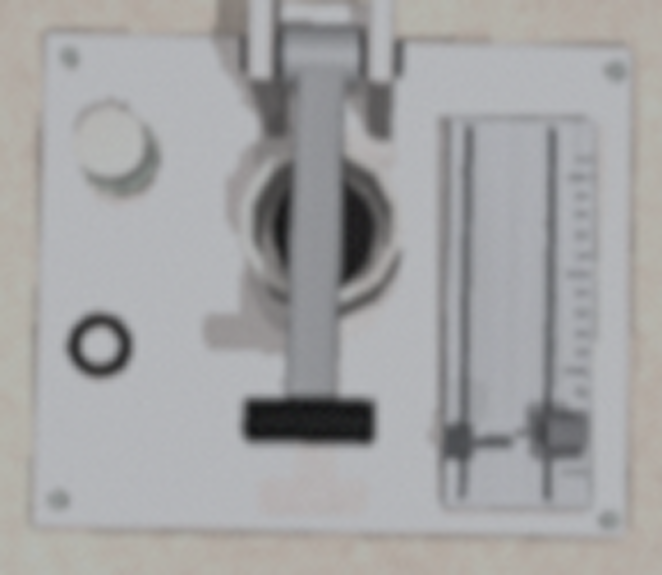

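View pics/sidec.png

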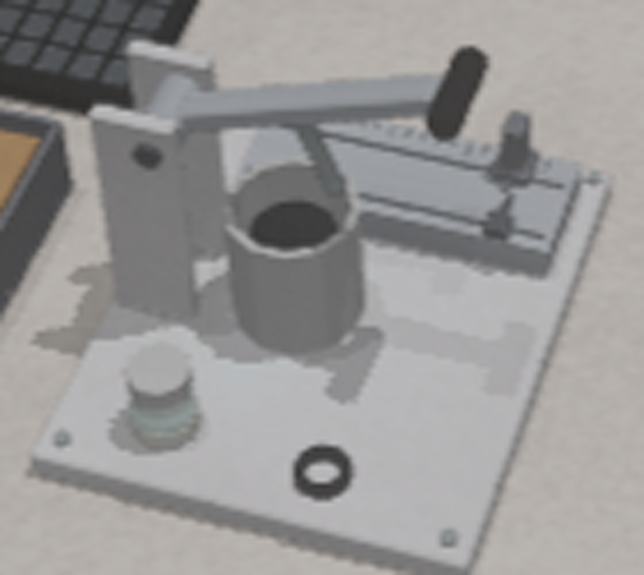

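The top crop shows plate corners at (45,33), (630,45), (630,535) and (32,525), the paddle at (309,420), the pointer finger tip near (512,440) and the rider grip top near (567,430). The side crop shows plate corners at (35,460), (468,570) and (608,180), and the paddle from (445,130) to (472,55).

```bash
python3 - <<'E'
from h import *
from scipy.optimize import least_squares
off={"top":(228,156),"side":(230,210)}
f=lambda cam,p:(np.array(p)+.5)/4.6-.5+off[cam]
C=[("top",(45,33),(.13,.155,.02)),("top",(630,45),(.13,-.155,.02)),("top",(630,535),(-.13,-.155,.02)),("top",(32,525),(-.13,.155,.02)),
("side",(35,460),(.13,.155,.02)),("side",(468,570),(-.13,.155,.02)),("side",(608,180),(-.13,-.155,.02)),
("top",(442,508),(-.115,-.062,.045)),("top",(592,508),(-.115,-.138,.045)),]
def W(p,q):
    c,s=np.cos(p[2]),np.sin(p[2]);return np.array([p[0]+c*q[0]-s*q[1],p[1]+s*q[0]+c*q[1],q[2]])
for cams in(["top"],["side"],["top","side"]):
  S=[c for c in C if c[0] in cams]
  r=least_squares(lambda p:np.concatenate([proj(c,W(p,q))-f(c,u) for c,u,q in S]),[.6,.06,0],loss="soft_l1")
  print(cams,r.x.round(4),np.round(r.fun,1))
p=r.x
def pl(a): return W(p,(.09-.18*np.cos(.45-a),0,.16+.18*np.sin(.45-a)))
for cam,u in(("top",(309,420)),("side",(458,93))):
  print(cam,f(cam,u),[(a,proj(cam,pl(a)).round(1)) for a in(0,.05,.1,.15)])
print("pivot-axis mid",W(p,(.09,0,.16)),"paddle0",pl(0))
# rider grip top z=.086 ; pointer tip
for cam,u in(("top",(567,430)),("side",(517,117))):
  g=at_z(cam,f(cam,u),.086);d=g[:2]-p[:2];c,s=np.cos(p[2]),np.sin(p[2]);print("rider grip press",c*d[0]+s*d[1],-s*d[0]+c*d[1],g)
np.save("pose.npy",p)
E
```

```text
['top'] [ 0.6295  0.0277 -0.0192] [-1.3 -1.2  0.7 -0.6 -0.8  0.8 -1.4  0.8  1.6 -0.3  1.5  0.3]
['side'] [ 0.6288  0.0282 -0.0118] [-1.8  0.1  0.3  0.4  0.7 -1.3]
['top', 'side'] [ 0.629   0.0279 -0.0155] [-1.6 -0.8  0.4 -0.7 -0.7  0.7 -1.3  1.2 -2.  -0.2  0.   0.4  0.8 -1.2
  1.7 -0.2  1.6  0.3]
top [294.7826087  246.91304348] [(0, array([296.5, 243.5])), (0.05, array([296.6, 245.6])), (0.1, array([296.7, 247.5])), (0.15, array([296.8, 249.1]))]
side [329.17391304 229.82608696] [(0, array([326.9, 224.5])), (0.05, array([328.4, 227.2])), (0.1, array([329.7, 230. ])), (0.15, array([330.8, 232.7]))]
pivot-axis mid [0.71901332 0.0265059  0.16      ] paddle0 [0.55695229 0.02901681 0.2382938 ]
rider grip press -0.07633719865726642 -0.11747617754205947 [ 0.55087617 -0.08837933  0.086     ]
rider grip press -0.07679859890448053 -0.12292709303604869 [ 0.55033038 -0.09382244  0.086     ]
```

```bash
python3 -m crank '[{"offset":[-0.2,-0.17,-0.08],"twist":[0,0,20]},{"offset":[-0.2,-0.17,-0.08],"twist":[0,0,20]},{"offset":[-0.52,-0.4415,-0.04],"twist":[0,0,74.4]},{"offset":[-0.52,-0.4415,-0.04],"twist":[0,0,74.4]},{"offset":[-0.52,-0.4415,-0.04],"twist":[0,0,74.4]},{"offset":[-0.52,-0.4415,-0.04],"twist":[0,0,74.4]},{"offset":[-0.52,-0.4415,-0.04],"twist":[0,0,74.4]},{"offset":[-0.52,-0.4415,-0.04],"twist":[0,0,74.4]},{"offset":[-0.52,-0.4415,-0.04],"twist":[0,0,74.4]},{"offset":[-0.52,-0.4415,-0.04],"twist":[0,0,74.4]},{"offset":[-0.52,-0.4415,-0.04],"twist":[0,0,74.4]},{"offset":[-0.52,-0.4415,-0.04],"twist":[0,0,74.4]},{"offset":[-0.52,-0.4415,-0.04],"twist":[0,0,74.4]},{"offset":[-0.52,-0.4415,-0.04],"twist":[0,0,74.4]},{"offset":[-0.52,-0.4415,-0.04],"twist":[0,0,74.4]},{"offset":[-0.52,-0.4415,-0.04],"twist":[0,0,74.4]}]' 0
python3 - <<'E'
from h import *
from scipy.spatial.transform import Rotation as R
import cv2
o=get_obs();print(R.from_rotvec(o["tool_rot"]).as_matrix().round(3),o["q"].round(2))
cv2.imwrite("pics/side1.png",cv2.resize(get_image("side")[190:320,240:380],None,fx=4,fy=4,interpolation=cv2.INTER_CUBIC)[:,:,::-1])
E
```

```text
t: 3.0
tool_pos: [0.5504, 0.0297, 0.2715]
tool_rot: [2.236, 2.207, 0.0]
contact_force: [0.3, 0.4, -0.2]
opening: 0.0001
grip_force: 0.0
[[ 0.013  1.     0.   ]
 [ 1.    -0.013 -0.   ]
 [-0.     0.    -1.   ]] [-0.08 -0.14  1.74 -0.    1.55 -0.07]
```

View pics/side1.png

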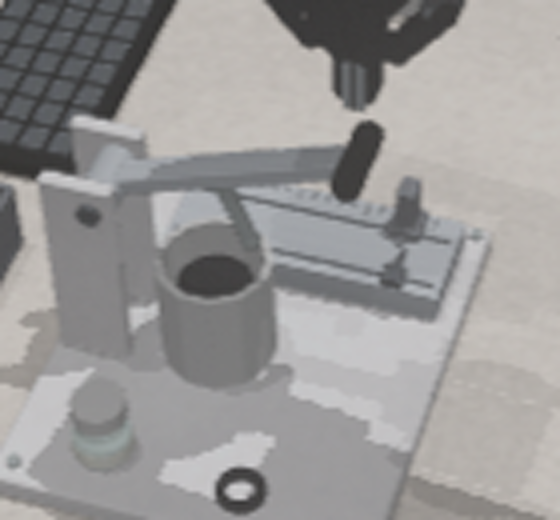

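```bash
cat > chk.py <<'E'
import sys
from station import *
o=get_obs();f=o["contact_force"];print(round(o["t"],2),o["tool_pos"].round(4),f.round(1))
sys.exit(abs(f[2])>float(sys.argv[1]))
E
python3 -m crank '[{"offset":[0,0,0.018],"twist":[0,0,0]},{"offset":[0,0,0.033],"twist":[0,0,0]},{"offset":[0,-0.001,0.041],"twist":[0,0,0]},{"offset":[0,-0.0025,0.045],"twist":[0,0,0]}]' >/dev/null; python3 chk.py 6 && python3 -m crank '[{"offset":[0,-0.0015,0.005],"twist":[0,0,0]},{"offset":[0,-0.0027,0.01],"twist":[0,0,0]},{"offset":[0,-0.004,0.015],"twist":[0,0,0]}]' >/dev/null; python3 chk.py 6 && python3 -m crank '[{"offset":[0,-0.001,0.005],"twist":[0,0,0]},{"offset":[0,-0.002,0.01],"twist":[0,0,0]},{"offset":[0,-0.0027,0.0145],"twist":[0,0,0]},{"offset":[0,-0.0027,0.0145],"twist":[0,0,0]}]' >/dev/null; python3 chk.py 6
```

```text
3.55 [0.5476 0.029  0.2255] [-1.6  0.9  3.3]
3.55 [0.5476 0.029  0.2255] [-1.6  0.9  3.3]
3.55 [0.5476 0.029  0.2255] [-1.6  0.9  3.3]False
False
False
```

```bash
sed -i 's/sys.exit(/sys.exit(int(/;s/))$/)))/' chk.py; tail -1 chk.py
python3 -m crank '[{"offset":[0,-0.0013,0.005],"twist":[0,0,0]},{"offset":[0,-0.0025,0.01],"twist":[0,0,0]},{"offset":[0,-0.0036,0.015],"twist":[0,0,0]}]' >/dev/null; python3 chk.py 6 && python3 -m crank '[{"offset":[0,-0.001,0.005],"twist":[0,0,0]},{"offset":[0,-0.002,0.01],"twist":[0,0,0]},{"offset":[0,-0.0027,0.0145],"twist":[0,0,0]},{"offset":[0,-0.0027,0.0145],"twist":[0,0,0]}]' >/dev/null; python3 chk.py 6
```

```text
sys.exit(int(abs(f[2])>float(sys.argv[1])))  File "chk.py", line 3
    o=get_obs();f=o["contact_force"];print(round(o["t"],2),o["tool_pos"].round(4),f.round(1)))
                                                                                             ^
SyntaxError: unmatched ')'
  File "chk.py", line 3
    o=get_obs();f=o["contact_force"];print(round(o["t"],2),o["tool_pos"].round(4),f.round(1)))
                                                                                             ^
SyntaxError: unmatched ')'
```

```bash
sed -i '3s/)$//' chk.py; python3 chk.py 6 && python3 -m crank '[{"offset":[0,-0.001,0.005],"twist":[0,0,0]},{"offset":[0,-0.0019,0.01],"twist":[0,0,0]},{"offset":[0,-0.0026,0.0145],"twist":[0,0,0]},{"offset":[0,-0.0026,0.0145],"twist":[0,0,0]}]' >/dev/null; python3 chk.py 6
```

```text
3.92 [0.5446 0.0289 0.2113] [-2.6 -0.3  2.6]
4.42 [0.5419 0.029  0.196 ] [-0.3  0.5  0.1]
```

```bash
c(){ python3 chk.py 6; }
python3 -m crank '[{"offset":[0,-0.0002,0.001],"twist":[0,0,0]},{"offset":[0,-0.0003,0.002],"twist":[0,0,0]}]' >/dev/null; c &&
python3 -m crank '[{"offset":[0,-0.0001,0.001],"twist":[0,0,0]},{"offset":[0,-0.0002,0.002],"twist":[0,0,0]}]' >/dev/null && c &&
python3 -m crank '[{"offset":[0,-0.0001,0.001],"twist":[0,0,0]},{"offset":[0,-0.0002,0.002],"twist":[0,0,0]}]' >/dev/null && c &&
python3 -m crank '[{"offset":[0,-0.0001,0.001],"twist":[0,0,0]},{"offset":[0,-0.0002,0.002],"twist":[0,0,0]}]' >/dev/null && c &&
python3 -m crank '[{"offset":[0,-0.0001,0.001],"twist":[0,0,0]},{"offset":[0,-0.0002,0.002],"twist":[0,0,0]}]' >/dev/null && c &&
python3 -m crank '[{"offset":[0,-0.0001,0.001],"twist":[0,0,0]},{"offset":[0,-0.0002,0.002],"twist":[0,0,0]}]' >/dev/null && c &&
python3 -m crank '[{"offset":[0,-0.0001,0.001],"twist":[0,0,0]},{"offset":[0,-0.0001,0.002],"twist":[0,0,0]}]' >/dev/null && c &&
python3 -m crank '[{"offset":[0,0,0.001],"twist":[0,0,0]},{"offset":[0,-0.0001,0.002],"twist":[0,0,0]}]' >/dev/null && c &&
python3 -m crank '[{"offset":[0,0,0.001],"twist":[0,0,0]},{"offset":[0,-0.0001,0.002],"twist":[0,0,0]}]' >/dev/null && c &&
python3 -m crank '[{"offset":[0,0,0.001],"twist":[0,0,0]},{"offset":[0,-0.0001,0.002],"twist":[0,0,0]}]' >/dev/null && c &&
python3 -m crank '[{"offset":[0,0,0.001],"twist":[0,0,0]},{"offset":[0,0,0.002],"twist":[0,0,0]}]' >/dev/null && c &&
python3 -m crank '[{"offset":[0,0,0.001],"twist":[0,0,0]},{"offset":[0,0,0.002],"twist":[0,0,0]}]' >/dev/null && c
```

```text
4.67 [0.5419 0.029  0.1951] [-0.9  0.5  2.1]
4.92 [0.5415 0.029  0.193 ] [-0.5 -0.2  2.1]
5.17 [0.5412 0.029  0.1907] [-1.3  0.5  1.8]
5.42 [0.5409 0.029  0.1886] [-1.6 -0.6  1.8]
5.67 [0.5408 0.029  0.1867] [-2.1 -0.1  2.4]
5.92 [0.5406 0.0291 0.1847] [-0.5 -0.2  2. ]
6.17 [0.5406 0.0291 0.1827] [-1.8 -0.   2.5]
6.42 [0.5405 0.029  0.1807] [-0.8 -0.5  2. ]
6.67 [0.5404 0.029  0.1787] [-1.2  0.2  2.7]
6.92 [0.5402 0.029  0.1767] [-1.8  0.2  2.1]
7.17 [0.5403 0.029  0.1747] [-2.3  0.3  2.8]
7.42 [0.5403 0.0291 0.1727] [-2.1 -0.4  2.3]
```

```bash
c(){ python3 chk.py 5; }
python3 -m crank '[{"offset":[0,0,0.001],"twist":[0,0,0]},{"offset":[0,0,0.002],"twist":[0,0,0]}]' >/dev/null; c &&
python3 -m crank '[{"offset":[0,0,0.001],"twist":[0,0,0]},{"offset":[0,0,0.002],"twist":[0,0,0]}]' >/dev/null && c &&
python3 -m crank '[{"offset":[0,0,0.001],"twist":[0,0,0]},{"offset":[0,0,0.002],"twist":[0,0,0]}]' >/dev/null && c &&
python3 -m crank '[{"offset":[0,0,0.001],"twist":[0,0,0]},{"offset":[0,0,0.002],"twist":[0,0,0]}]' >/dev/null && c &&
python3 -m crank '[{"offset":[0,0,0.001],"twist":[0,0,0]},{"offset":[0,0,0.002],"twist":[0,0,0]}]' >/dev/null && c &&
python3 -m crank '[{"offset":[0,0,0.001],"twist":[0,0,0]},{"offset":[0,0,0.002],"twist":[0,0,0]}]' >/dev/null && c &&
python3 -m crank '[{"offset":[0,0,0.001],"twist":[0,0,0]},{"offset":[0,0.0001,0.002],"twist":[0,0,0]}]' >/dev/null && c &&
python3 -m crank '[{"offset":[0,0,0.001],"twist":[0,0,0]},{"offset":[0,0.0001,0.002],"twist":[0,0,0]}]' >/dev/null && c &&
python3 -m crank '[{"offset":[0,0,0.001],"twist":[0,0,0]},{"offset":[0,0.0002,0.002],"twist":[0,0,0]}]' >/dev/null && c &&
python3 -m crank '[{"offset":[0,0,0.001],"twist":[0,0,0]},{"offset":[0,0.0002,0.002],"twist":[0,0,0]}]' >/dev/null && c &&
python3 -m crank '[{"offset":[0,0.0001,0.001],"twist":[0,0,0]},{"offset":[0,0.0002,0.002],"twist":[0,0,0]}]' >/dev/null && c &&
python3 -m crank '[{"offset":[0,0.0001,0.001],"twist":[0,0,0]},{"offset":[0,0.0003,0.002],"twist":[0,0,0]}]' >/dev/null && c &&
python3 -m crank '[{"offset":[0,0.0001,0.001],"twist":[0,0,0]},{"offset":[0,0.0003,0.002],"twist":[0,0,0]}]' >/dev/null && c &&
python3 -m crank '[{"offset":[0,0.0001,0.001],"twist":[0,0,0]},{"offset":[0,0.0003,0.002],"twist":[0,0,0]}]' >/dev/null && c
```

```text
7.67 [0.5403 0.029  0.1707] [-1.8  0.1  1. ]
7.92 [0.5402 0.0291 0.1687] [-1.9 -0.6  1.2]
8.18 [0.5402 0.029  0.1667] [-1.  -0.5  2.4]
8.43 [0.5403 0.0291 0.1647] [-1.6  0.1  1.6]
8.68 [0.5403 0.029  0.1628] [-2.  -1.2  1.7]
8.93 [0.5402 0.029  0.1607] [-1.4 -0.2  1.5]
9.18 [0.5404 0.0291 0.1588] [-1.4 -0.2  1.9]
9.43 [0.5405 0.0291 0.1568] [-1.9  0.2  1.2]
9.68 [0.5407 0.029  0.1547] [-1.4  0.2  2. ]
9.93 [0.5409 0.029  0.1527] [-1.7 -0.2  2.3]
10.18 [0.5411 0.029  0.1507] [-1.1  0.4  1.1]
10.43 [0.5414 0.029  0.1488] [-1.6  0.1  2.2]
10.68 [0.5417 0.029  0.1467] [-1.6 -0.7  1.3]
10.93 [0.542  0.029  0.1447] [-1.6  0.1  1.6]
```

```bash
c(){ python3 chk.py 5; }
python3 -m crank '[{"offset":[0,0.0001,0.001],"twist":[0,0,0]},{"offset":[0,0.0002,0.002],"twist":[0,0,0]}]' >/dev/null; c &&
python3 -m crank '[{"offset":[0,0.0001,0.001],"twist":[0,0,0]},{"offset":[0,0.0003,0.002],"twist":[0,0,0]}]' >/dev/null && c &&
python3 -m crank '[{"offset":[0,0.0001,0.001],"twist":[0,0,0]},{"offset":[0,0.0003,0.002],"twist":[0,0,0]}]' >/dev/null && c &&
python3 -m crank '[{"offset":[0,0.0001,0.001],"twist":[0,0,0]},{"offset":[0,0.0003,0.002],"twist":[0,0,0]}]' >/dev/null && c &&
python3 -m crank '[{"offset":[0,0.0002,0.001],"twist":[0,0,0]},{"offset":[0,0.0004,0.002],"twist":[0,0,0]}]' >/dev/null && c &&
python3 -m crank '[{"offset":[0,0.0002,0.001],"twist":[0,0,0]},{"offset":[0,0.0004,0.002],"twist":[0,0,0]}]' >/dev/null && c &&
python3 -m crank '[{"offset":[0,0.0002,0.001],"twist":[0,0,0]},{"offset":[0,0.0004,0.002],"twist":[0,0,0]}]' >/dev/null && c &&
python3 -m crank '[{"offset":[0,0.0002,0.001],"twist":[0,0,0]},{"offset":[0,0.0004,0.002],"twist":[0,0,0]}]' >/dev/null && c &&
python3 -m crank '[{"offset":[0,0.0002,0.001],"twist":[0,0,0]},{"offset":[0,0.0005,0.002],"twist":[0,0,0]}]' >/dev/null && c &&
python3 -m crank '[{"offset":[0,0.0002,0.001],"twist":[0,0,0]},{"offset":[0,0.0005,0.002],"twist":[0,0,0]}]' >/dev/null && c &&
python3 -m crank '[{"offset":[0,0.0003,0.001],"twist":[0,0,0]},{"offset":[0,0.0005,0.002],"twist":[0,0,0]}]' >/dev/null && c &&
python3 -m crank '[{"offset":[0,0.0003,0.001],"twist":[0,0,0]},{"offset":[0,0.0006,0.002],"twist":[0,0,0]}]' >/dev/null && c &&
python3 -m crank '[{"offset":[0,0.0003,0.001],"twist":[0,0,0]},{"offset":[0,0.0006,0.002],"twist":[0,0,0]}]' >/dev/null && c &&
python3 -m crank '[{"offset":[0,0.0003,0.001],"twist":[0,0,0]},{"offset":[0,0.0006,0.002],"twist":[0,0,0]}]' >/dev/null && c
```

```text
11.18 [0.5422 0.029  0.1429] [-1.5 -0.7  3.5]
11.43 [0.5424 0.029  0.1412] [-3.9  0.4  5.8]
```

```bash
c(){ python3 chk.py 9; }
python3 -m crank '[{"offset":[0,0,0.0007],"twist":[0,0,0]},{"offset":[0,0,0.0007],"twist":[0,0,0]}]' >/dev/null; c && python3 -m crank '[{"offset":[0,0.0001,0.0005],"twist":[0,0,0]},{"offset":[0,0.0001,0.0005],"twist":[0,0,0]}]' >/dev/null;c
```

```text
11.68 [0.5424 0.029  0.1407] [-4.5  0.4  5.8]
11.93 [0.5425 0.029  0.1403] [-4.3  1.2  6.3]
```

```bash
c(){ python3 chk.py 9; }
python3 -m crank '[{"offset":[0,0.0001,0.0006],"twist":[0,0,0]},{"offset":[0,0.0001,0.0006],"twist":[0,0,0]}]' >/dev/null; c && python3 -m crank '[{"offset":[0,0.0001,0.0005],"twist":[0,0,0]},{"offset":[0,0.0001,0.0005],"twist":[0,0,0]}]' >/dev/null;c
```

```text
12.18 [0.5425 0.029  0.1398] [-4.6 -0.2  7.5]
12.43 [0.5426 0.029  0.1396] [-6.1 -0.7  8.5]
```

```bash
python3 -m crank '[{"offset":[0,0,0.0004],"twist":[0,0,0]},{"offset":[0,0,0.0004],"twist":[0,0,0]},{"offset":[0,0,0.0004],"twist":[0,0,0]}]' >/dev/null; python3 chk.py 9
```

```text
12.8 [0.5427 0.029  0.1391] [-6.3  0.2  8.1]
```

```bash
python3 -m crank '[{"offset":[0,0,-0.003],"twist":[0,0,0]},{"offset":[0,0,-0.01],"twist":[0,0,0]},{"offset":[0,0,-0.05],"twist":[0,0,0]},{"offset":[-0.06,0.005,-0.05],"twist":[0,0,0]},{"offset":[-0.12,0.009,-0.05],"twist":[0,0,0]},{"offset":[-0.12,0.009,-0.05],"twist":[0,0,0]},{"offset":[-0.12,0.009,-0.05],"twist":[0,0,0]},{"offset":[-0.12,0.009,-0.05],"twist":[0,0,0]}]' 0.5
python3 - <<'E'
from h import *
import cv2
s=get_image("side");t=get_image("top")
a=cv2.resize(s[215:285,270:370],None,fx=7.5,fy=7.5,interpolation=cv2.INTER_CUBIC)[:,:,::-1]
b=cv2.resize(t[150:290,230:380],None,fx=4,fy=4,interpolation=cv2.INTER_CUBIC)[:,:,::-1]
cv2.imwrite("pics/s2.png",a);cv2.imwrite("pics/t2.png",b)
E
```

```text
t: 13.8
tool_pos: [0.5499, -0.0899, 0.1879]
tool_rot: [-2.235, -2.207, -0.0]
contact_force: [0.8, 0.2, 0.0]
opening: 0.0428
grip_force: 0.0
```

View pics/s2.png

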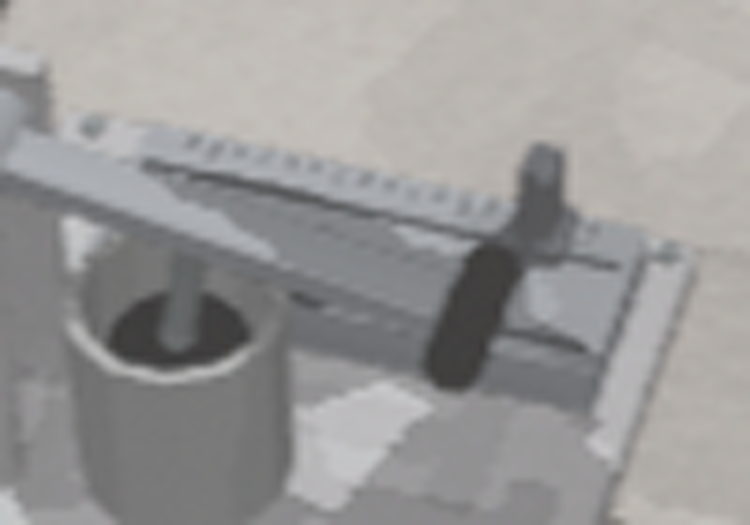

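The side crop shows the lever resting on the seal with the paddle at (475,315). It hides the pointer, whose edge only just shows near (305,298). The rider grip is clear at (545,150), so I descend on it.

```bash
python3 -m crank '[{"offset":[-0.001,0.001,0.05],"twist":[0,0,0]},{"offset":[-0.001,0.001,0.09],"twist":[0,0,0]},{"offset":[-0.001,0.001,0.11],"twist":[0,0,0]},{"offset":[-0.001,0.001,0.124],"twist":[0,0,0]},{"offset":[-0.001,0.001,0.124],"twist":[0,0,0]}]' 0.5 && python3 chk.py 3 && python3 -m crank '[{"offset":[0,0,0],"twist":[0,0,0]},{"offset":[0,0,0],"twist":[0,0,0]},{"offset":[0,0,0],"twist":[0,0,0]},{"offset":[0,0,0],"twist":[0,0,0]}]' 0 20
python3 - <<'E'
from h import *
p=np.load("pose.npy");o=get_obs();d=o["tool_pos"][:2]-p[:2];c,s=np.cos(p[2]),np.sin(p[2]);print("rider in press",c*d[0]+s*d[1],-s*d[0]+c*d[1])
E
```

```text
t: 14.52
tool_pos: [0.551, -0.0919, 0.064]
tool_rot: [-2.237, -2.205, 0.0]
contact_force: [0.8, 0.1, 0.8]
opening: 0.0426
grip_force: 0.0
14.53 [ 0.551  -0.0919  0.064 ] [0.8 0.1 0.8]
t: 15.02
tool_pos: [0.552, -0.0925, 0.0659]
tool_rot: [2.236, 2.204, 0.002]
contact_force: [-1.8, 0.8, 6.2]
opening: 0.0133
grip_force: 24.1
rider in press -0.0751613669279369 -0.1215936936414522
```

```bash
python3 -m crank '[{"offset":[0,0,-0.002],"twist":[0,0,0]},{"offset":[0,0.005,-0.002],"twist":[0,0,0]},{"offset":[0,0.012,-0.002],"twist":[0,0,0]},{"offset":[0,0.02,-0.002],"twist":[0,0,0]},{"offset":[0,0.028,-0.002],"twist":[0,0,0]},{"offset":[0,0.036,-0.002],"twist":[0,0,0]},{"offset":[0,0.044,-0.002],"twist":[0,0,0]},{"offset":[0,0.052,-0.002],"twist":[0,0,0]},{"offset":[0,0.06,-0.002],"twist":[0,0,0]},{"offset":[0,0.066,-0.002],"twist":[0,0,0]},{"offset":[0,0.07,-0.002],"twist":[0,0,0]},{"offset":[0,0.07,-0.002],"twist":[0,0,0]},{"offset":[0,0.07,-0.002],"twist":[0,0,0]}]'
python3 - <<'E'
from h import *
import cv2
p=np.load("pose.npy");o=get_obs();d=o["tool_pos"][:2]-p[:2];c,s=np.cos(p[2]),np.sin(p[2]);print("rider in press",c*d[0]+s*d[1],-s*d[0]+c*d[1])
t=np.mean([get_image("top").astype(float) for _ in range(6)],0).astype(np.uint8)
b=cv2.resize(t[180:260,305:380],None,fx=7.4,fy=7.4,interpolation=cv2.INTER_CUBIC)[:,:,::-1]
cv2.imwrite("pics/t3.png",b)
for cam in("top","side"):
  for q in("pointer_mark","rider_mark"):
    if cam=="side":get_image("side")
    print(cam,q,[(round(d["confidence"],2),np.round(d["rect"],1)) for d in cut_out(q,cam)[:2]])
E
```

```text
t: 16.65
tool_pos: [0.6219, -0.0937, 0.066]
tool_rot: [2.236, 2.204, 0.0]
contact_force: [0.8, -4.8, -2.7]
opening: 0.0134
grip_force: 23.0
rider in press -0.005286839229888511 -0.12171472236922234
top pointer_mark []
top rider_mark []
side pointer_mark []
side rider_mark [(0.63, array([318.1, 236.7,   8.7,  12.7]))]
```

View pics/t3.png

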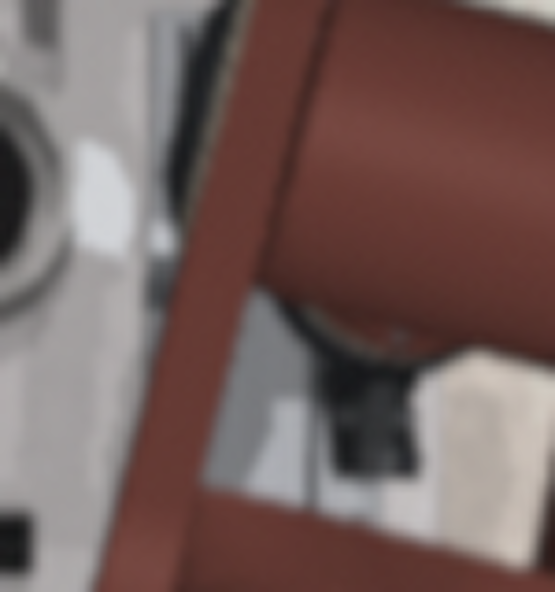

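The arm hides the marks from above; only the pointer body's left edge shows, near crop (158,290). I'll release, clear the view and compare the marks.

```bash
python3 -m crank '[{"offset":[0,0,0],"twist":[0,0,0]},{"offset":[0,0,0],"twist":[0,0,0]},{"offset":[0,0,0],"twist":[0,0,0]},{"offset":[0,0,-0.06],"twist":[0,0,0]},{"offset":[0,0,-0.12],"twist":[0,0,0]},{"offset":[-0.06,-0.03,-0.18],"twist":[0,0,0]},{"offset":[-0.28,-0.2,-0.2],"twist":[0,0,0]},{"offset":[-0.28,-0.2,-0.2],"twist":[0,0,0]},{"offset":[-0.28,-0.2,-0.2],"twist":[0,0,0]},{"offset":[-0.28,-0.2,-0.2],"twist":[0,0,0]},{"offset":[-0.28,-0.2,-0.2],"twist":[0,0,0]},{"offset":[-0.28,-0.2,-0.2],"twist":[0,0,0]},{"offset":[-0.28,-0.2,-0.2],"twist":[0,0,0]}]' 0.5
python3 - <<'E'
from h import *
import cv2
t=np.mean([get_image("top").astype(float) for _ in range(8)],0)
np.save("t4.npy",t)
b=cv2.resize(t.astype(np.uint8)[195:240,315:365],None,fx=12,fy=12,interpolation=cv2.INTER_CUBIC)[:,:,::-1]
cv2.imwrite("pics/t4.png",b)
for q in("pointer_mark","rider_mark"):
    print(q,[(round(d["confidence"],2),np.round(d["rect"],1)) for d in cut_out(q,"top")[:2]])
E
```

```text
t: 18.88
tool_pos: [0.4172, -0.3698, 0.266]
tool_rot: [-2.237, -2.205, -0.001]
contact_force: [0.5, 0.3, -0.4]
opening: 0.0426
grip_force: 0.0
pointer_mark [(0.52, array([330.6, 215.2,   8.4,   8.3]))]
rider_mark [(0.68, array([351.2, 218.9,  12.7,  16. ]))]
```

View pics/t4.png

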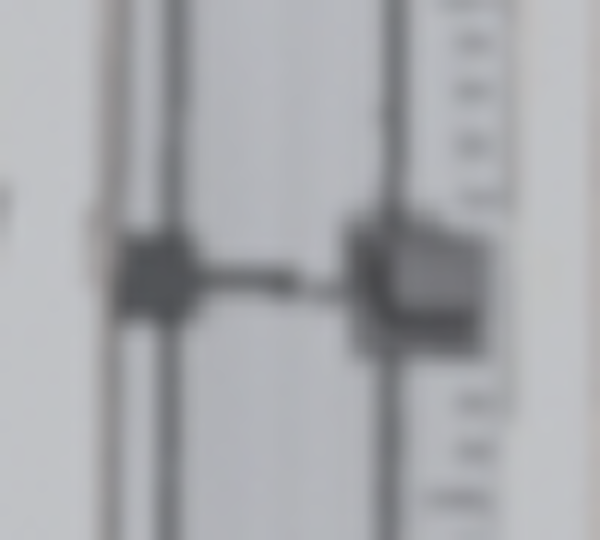

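The pointer's finger is at crop row ~280 (columns 205–295) and the rider's at row ~291 (columns 305–345). The rider is therefore about 1 px, or 2 mm, too far forward; I'll measure that sub-pixel.

```bash
python3 - <<'E'
from h import *
t=np.load("t4.npy").mean(2)
rows=np.arange(213,225)
L=[]
for c in range(331,345):
    v=t[rows,c];w=np.clip(np.median(t[np.r_[205:212,226:232],c])-v-6,0,None)
    r=(w*rows).sum()/max(w.sum(),1e-9);print(c,round(r,2),w.sum().round());
    L.append((c,r))
p=np.load("pose.npy");z=.050
for lo,hi in((333,338),(341,343)):
    q=[at_z("top",l,z) for l in L if lo<=l[0]<=hi];q=np.mean(q,0)
    for yaw in (-.012,-.0155,-.019):
        d=q[:2]-p[:2];print((lo,hi),yaw,"press x mm",1e3*(np.cos(yaw)*d[0]+np.sin(yaw)*d[1]))
E
```

```text
331 217.79 342.0
332 217.92 225.0
333 217.87 157.0
334 217.85 146.0
335 217.87 148.0
336 217.91 157.0
337 218.03 179.0
338 218.12 192.0
339 218.22 150.0
340 218.53 90.0
341 218.86 89.0
342 218.45 138.0
343 217.58 324.0
344 217.97 663.0
(333, 338) -0.012 press x mm -3.3698210650799285
(333, 338) -0.0155 press x mm -3.07623239866349
(333, 338) -0.019 press x mm -2.7826060484386366
(341, 343) -0.012 press x mm -3.9934299677767866
(341, 343) -0.0155 press x mm -3.646697357555714
(341, 343) -0.019 press x mm -3.2999200753376137
```

```bash
python3 -m crank '[{"offset":[0.1,0.1,0.0],"twist":[0,0,0]},{"offset":[0.2785,0.2,0.02],"twist":[0,0,0]},{"offset":[0.2785,0.2,0.02],"twist":[0,0,0]},{"offset":[0.2785,0.2,0.02],"twist":[0,0,0]},{"offset":[0.2785,0.2,0.02],"twist":[0,0,0]},{"offset":[0.2785,0.2,0.02],"twist":[0,0,0]},{"offset":[0.2785,0.2,0.02],"twist":[0,0,0]},{"offset":[0.2785,0.2,0.02],"twist":[0,0,0]},{"offset":[0.2785,0.2,0.08],"twist":[0,0,0]},{"offset":[0.2785,0.2,0.14],"twist":[0,0,0]},{"offset":[0.2785,0.2,0.175],"twist":[0,0,0]},{"offset":[0.2785,0.2,0.199],"twist":[0,0,0]},{"offset":[0.2785,0.2,0.199],"twist":[0,0,0]}]' 0.5 && python3 chk.py 3 && python3 -m crank '[{"offset":[0,0,0],"twist":[0,0,0]},{"offset":[0,0,0],"twist":[0,0,0]},{"offset":[0,0,0],"twist":[0,0,0]},{"offset":[0,0,0],"twist":[0,0,0]}]' 0 20; python3 chk.py 5
```

```text
t: 21.0
tool_pos: [0.6186, -0.0955, 0.0647]
tool_rot: [-2.237, -2.2, 0.004]
contact_force: [0.3, 0.2, 0.4]
opening: 0.0429
grip_force: 0.0
21.0 [ 0.6186 -0.0955  0.0647] [0.3 0.2 0.4]
t: 21.5
tool_pos: [0.6222, -0.0955, 0.0695]
tool_rot: [2.235, 2.203, 0.001]
contact_force: [-1.8, -1.8, 7.1]
opening: 0.0132
grip_force: 24.0
21.5 [ 0.6222 -0.0955  0.0695] [-1.8 -1.8  7.1]
```

```bash
python3 -m crank '[{"offset":[0,0.001,-0.002],"twist":[0,0,0]},{"offset":[0,0.002,-0.002],"twist":[0,0,0]},{"offset":[0,0.002,-0.002],"twist":[0,0,0]},{"offset":[0,0.002,-0.002],"twist":[0,0,0]}]'; python3 chk.py 5
```

```text
t: 22.0
tool_pos: [0.6231, -0.0954, 0.0695]
tool_rot: [2.237, 2.204, -0.002]
contact_force: [-2.5, -5.7, 2.9]
opening: 0.0133
grip_force: 23.5
22.0 [ 0.6231 -0.0954  0.0695] [-2.5 -5.7  2.9]
```

Moved 0.9 mm of the 2 mm because of compliance and friction, so I push about 1.1 mm further.

```bash
python3 -m crank '[{"offset":[0,0.0006,0],"twist":[0,0,0]},{"offset":[0,0.0011,0],"twist":[0,0,0]},{"offset":[0,0.0011,0],"twist":[0,0,0]},{"offset":[0,0.0011,0],"twist":[0,0,0]}]'; python3 -m crank '[{"offset":[0,0,0],"twist":[0,0,0]},{"offset":[0,0,0],"twist":[0,0,0]},{"offset":[0,0,0],"twist":[0,0,0]},{"offset":[0,0,-0.06],"twist":[0,0,0]},{"offset":[0,0,-0.12],"twist":[0,0,0]},{"offset":[-0.06,-0.03,-0.18],"twist":[0,0,0]},{"offset":[-0.28,-0.2,-0.2],"twist":[0,0,0]},{"offset":[-0.28,-0.2,-0.2],"twist":[0,0,0]},{"offset":[-0.28,-0.2,-0.2],"twist":[0,0,0]},{"offset":[-0.28,-0.2,-0.2],"twist":[0,0,0]},{"offset":[-0.28,-0.2,-0.2],"twist":[0,0,0]},{"offset":[-0.28,-0.2,-0.2],"twist":[0,0,0]},{"offset":[-0.28,-0.2,-0.2],"twist":[0,0,0]}]' 0.5
python3 - <<'E'
from h import *
import cv2
t=np.mean([get_image("top").astype(float) for _ in range(8)],0)
np.save("t5.npy",t)
cv2.imwrite("pics/t5.png",cv2.resize(t.astype(np.uint8)[195:240,315:365],None,fx=12,fy=12,interpolation=cv2.INTER_CUBIC)[:,:,::-1])
t=t.mean(2);rows=np.arange(213,223)
for c in range(331,344):
    v=t[rows,c];w=np.clip(np.median(t[np.r_[205:212,226:232],c])-v-6,0,None)
    print(c,round((w*rows).sum()/max(w.sum(),1e-9),2),w.round().astype(int))
E
```

```text
t: 22.5
tool_pos: [0.6242, -0.0955, 0.0695]
tool_rot: [2.237, 2.204, -0.002]
contact_force: [-1.8, -4.6, 3.1]
opening: 0.0136
grip_force: 23.5
t: 24.12
tool_pos: [0.4203, -0.3713, 0.2689]
tool_rot: [-2.237, -2.205, -0.001]
contact_force: [0.8, 0.4, -0.6]
opening: 0.0427
grip_force: 0.0
331 217.78 [ 0 13 28 43 63 72 58 40 22  1]
332 217.92 [ 0  1  8 23 53 67 44 21  8  0]
333 217.88 [ 0  0  0 11 45 61 33  8  0  0]
334 217.85 [ 0  0  0  9 44 59 30  4  0  0]
335 217.87 [ 0  0  0  8 44 60 31  5  0  0]
336 217.91 [ 0  0  0  8 44 63 35  6  0  0]
337 218.03 [ 0  0  0  9 45 69 44 12  0  0]
338 218.12 [ 0  0  0  8 43 71 52 15  0  0]
339 218.16 [ 0  0  0  5 32 53 40 11  0  0]
340 218.11 [ 0  0  0  0 18 32 21  3  0  0]
341 217.97 [ 0  0  0  1 22 35 20  1  0  0]
342 217.54 [ 3  3  3 11 32 44 25  3  0  0]
343 216.77 [29 32 33 38 50 55 36 17  9  7]
```

View pics/t5.png

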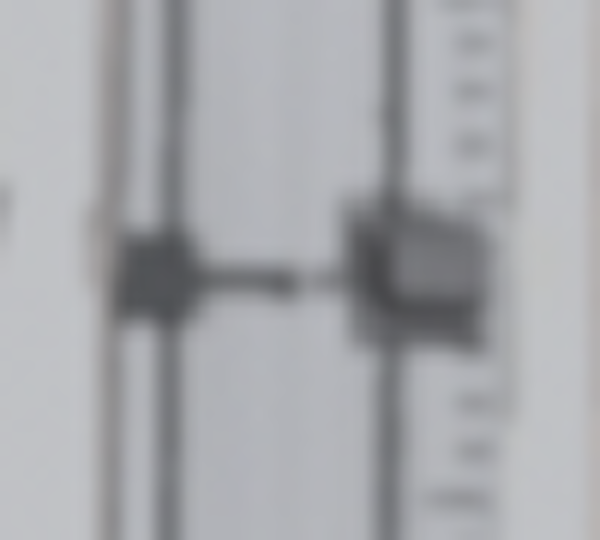

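The two fingers now line up, both at crop row ~280 (218.0 against 217.9 px, tilt included), and the pointer has not shifted.

```bash
python3 -c "
from station import *
print(finish_job())"
```

```text
the job is handed in; nothing more can be done
None
```

I pushed the lever down until it firmed up at about 9–10 N and left it resting on the seal. I then set the rider's mark level with the pointer's to within about 0.3 mm, as measured in the top camera, without shifting the lever, and handed the job in at about 25 s.

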